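# Raise the mask rack one rung on its display stand

### The arm

A 7-joint arm with a two-finger parallel gripper is mounted at the origin on the work surface. World frame = base frame: x ahead of the robot, y to its left, z up, the work surface at z = 0. Lengths are in m, angles in rad, forces in N, time in s.
With the tool pointing down it reaches from about 0.425 to 0.8 m from the base axis. Payload 8.3 kg.
Tool frame: the origin (TCP) lies midway between the tips of the shut fingers; the grasp point (between the pads) lies 19 mm behind it; z points along the fingers, y is the line along which they close (so a half turn about z gives the same grasp; the last joint's range is limited). The gripper opens to 85 mm and grips with 20 to 120 N. Pads are 22 mm wide; open, the fingers measure 114 mm over their backs; the gripper's body (76 mm by 85 mm) begins 54 mm behind the grasp point. The pads swing forward as they close: fully open they stand 13 mm farther back than shut.
Start: joints at [1.241, 0.383, 0.016, 1.37, -0.006, 1.388, -0.046], TCP at [0.165, -0.603, 0.231] pointing down, gripper open.
Joint ranges: [-2.95, 2.95], [-0.25, 2.06], [-1.52, 1.56], [0.18, 2.33], [-1.44, 4.58], [0.02, 2.06], [-3.01, 3.01]. Speed limits (rad/s): [2.39, 2.39, 3.01, 3.01, 3.14, 3.14, 3.14].

### API

Orientations are given as [roll, pitch, yaw] about the fixed x, y, z axes, in that order (R = Rz(yaw) Ry(pitch) Rx(roll)).
In Python, from workcell import bot gives the robot as it stands.
- The arm moves only by the tool jog_arm, never from a script. Its argument "series" is a list of rows, each a list of 6 numbers: the shift along the tool's x, y, z scaled (see below), then the turn, a rotation vector about the tool's x, y, z scaled (see below). A call has 1 to 12 rows; each row shifts and turns the commanded pose from where the row before left it, along the tool's axes as they then stand; what a row does not reach is not made up. The controller multiplies each number of a shift by 0.2 m and each number of a turn by 180 degrees. A row lasts 1/8 s, in which the tool goes at most 62.5 mm and 10.7 degrees, less where a joint would pass 70% of its speed; a pose out of reach is approached as far as the arm can. A call with a number of a shift or a turn outside -1 to 1 is refused whole. A call with a gripper value outside its range is refused whole. "grip" is the opening, from 0 (shut) to 1 (fully open), set as the call begins (left out, the last holds). The fingers move at their own pace and stop on an object; "force" is the grip in N (left out, the last holds). Time passes only in rows, so rows that do not move let the fingers close. It gives the time, the measured TCP pose, the force, the opening and the grip force at its end, in the units of the state.
- bot.observe(): the state, without advancing time (a new reading comes with each control period).
- bot.capture(name): name is "scene" or "top"; returns a dict with "color" (480x640x3 uint8, blue, green, red), "vertical_fov" (degrees; the focal length in pixels is half the picture's height over the tangent of half this angle, whatever the lens; pixels are square), "cx", "cy" (the principal point, pixels), "k1" (the pictures are not rectified: a ray, as slopes to the right and down, at radius r is drawn at 1 + k1 r^2 times it, then the intrinsics apply), "R" (3x3) and "t" (3): a world point X has camera coordinates R X + t. Camera axes: x right, y down, z forward; pixel columns grow to the right and rows downward; lengths in m; the calibration is good to about 2 mm. A picture is of the moment at which its call begins. There is no depth.
- bot.close_job(): hands the job in; it is judged then, once.
The state is a dict: "time_s": time; "joint_positions": joint angles; "joint_velocities": joint speeds; "joint_torque": joint torques, N m; "ee_pos": TCP position; "tool_rot": TCP orientation; "force": force on the tool from outside, world axes, zero at the start; "ft_torque": the same for the moment, N m; "width": opening from 0.0 (shut) to 1.0 (fully open); "finger_force": force on a finger pad.
Only numpy, scipy, OpenCV 4.12 (cv2) and the standard library are available. Lean on these libraries where they do the work, as an engineer would, in place of code of your own. Each camera call takes 0.05 s, during which the arm holds its last target. There are 200 camera calls.

### The job

Raise the sliding mask rack of the display stand by its top bar until its pawl has clicked past the upper rung, then lower it gently in the hand until you feel the pawl take the weight on that rung, and only then let go. Do not drop the rack or press it down hard onto the rung, and leave the other goods where they are.

Things in the scene. Friction and masses are not known exactly. Their poses are not given: they have to be found in the camera images.
- stand: Display stand, fixed to the table: wooden base board 240 (its x) x 260 (y) x 14 mm thick and two 22 mm square aluminium uprights at x = 30, y = -100 and 100 mm, tops 165 mm above the table. Origin on the table under the base; x points from the stand's front to its back, z up. Between the uprights run two steel rungs along y, 12 mm thick: a low one and an upper one.
- low_rung (a point): Middle of the low rung's axis, 60 mm above the table, x = 30 mm in the stand. The upper rung is parallel, straight above it; it is clamped in slots, its axis anywhere from 125 to 150 mm above the table. Its height is not reported: it must be seen or felt.
- rack: Wooden frame with two masks in front of the uprights; slides only vertically, up to 140 mm up from its start. Origin: centre of its top bar, the handle, 14 mm thick (x), 24 mm high, 218 mm long (y), axes as the stand's, x = 9 mm there, 205 mm above the table at the start, when it hangs on the low rung. Grip the bar at its middle from above, closing along x; 32 mm below the bar are free there.
- rack_foot (a point): Middle between the rack's two lower ends, 180 mm below the bar's centre. The rack weighs 0.4 to 0.7 kg with its pawl and slides with about 1 N friction; let go before the pawl rests on a rung, it falls. When the pawl lands on a rung the weight passes from the hand to the rung within about 1 mm of travel, so come down at 10 mm/s or slower there.
- pawl: Dark steel gravity pawl in the middle of the rack. Origin on its pin (along y), 3 mm in front of and 135 mm below the bar's centre. Its finger, 24 mm wide, 8 mm thick, reaches 34 mm back (+x) over the rung; a counterweight in front holds it level (z axis vertical) against a stop. It should never bear more than about 20 N.
- pawl_tip (a point): End of the pawl's finger. A rung met on the way up folds the finger down about 1 rad; once past, it swings back level within 0.4 s. It is past when the bar's centre is 170 mm above the rung's axis (bar at 320 mm above the table is enough for any rung height). Resting on the rung, the bar's centre is 145 mm above the rung's axis: 270 to 295 mm above the table.
- pagoda: Bystander, loose: brass pagoda figurine, 44 mm across, 92 mm high, standing on the stand's base board. Origin at the centre of its underside.
- giftbox: Bystander, loose: small red gift box 50 x 70 x 35 mm, on the stand's base board. Origin at the centre of its underside.
- tin: Bystander, loose: tea tin, 68 mm across, 100 mm high. Origin at the centre of its underside.
- mug: Bystander, loose: white mug, 80 mm across, 90 mm high, handle along its +y. Origin at the centre of its underside.
- cards: Bystander, loose: stack of postcards 100 x 150 x 30 mm. Origin at the centre of its underside.
- bangle: Bystander, loose: brass bangle lying flat, 72 mm across, 12 mm high. Origin at the centre of its underside.
- puzzle: Bystander, loose: dark wooden puzzle cube, 60 mm. Origin at the centre of its underside.

How it is judged:
On the way, in this order (a step that is already met when the one before it is completed fails the run):
1. the rack is lifted until the upper rung folds the pawl down (z of rack in the frame of stand above 0.25 m and angle between pawl's own z axis and vertical above 0.6 rad), for 0.02 s.
2. the rack is lifted on until the pawl has swung back level, above the rung (z of rack in the frame of stand above 0.275 m and angle between pawl's own z axis and vertical below 0.2 rad), for 0.02 s.
3. still held by the fingers, the rack is lowered until the pawl bears on the upper rung (at least 1.5 N), the pawl level (z of rack in the frame of stand between 0.266 and 0.299 m and angle between pawl's own z axis and vertical below 0.1 rad and contact force between pawl and anything else above 1.5 N and contact force between the fingers and rack above 1 N), for 0.1 s.
At the end, for the whole second after the job is handed in: the rack is released and at rest (under 10 mm/s), its origin 266 to 299 mm above the table, carried by the pawl (at least 1.5 N on it), the pawl level within 0.1 rad (z of rack in the frame of stand between 0.266 and 0.299 m and angle between pawl's own z axis and vertical below 0.1 rad and contact force between pawl and anything else above 1.5 N and linear speed of rack below 0.01 m/s); the robot touches nothing.
It fails at once if the rack is dropped or pressed onto the rung: more than 25 N on the pawl (contact force between pawl and anything else above 25 N).
It fails at once if another of the goods is moved by more than 20 mm (distance of any of pagoda, giftbox, tin, mug, cards, bangle, puzzle from where it was at the start of the episode above 0.02 m).
It also fails if it takes over 40 s, if anything falls off the work surface, if the arm or the gripper's body presses on something with over 40 N, if the wrist force passes 120 N, or if a joint passes its speed limit or range.

## Working session

There is one attempt and no reset: what is moved stays moved. The work goes in short steps, Python scripts to look and compute and a tool call to move; the robot and the scene stay as the last step left them, time stands still between calls to the robot, and variables do not carry over. Pictures are saved under pics/ and viewed, at most 10 in all, crops included, and the job is handed in when it is done.

Besides the shell and the picture viewer there is one more tool, called after "Call:" as name([rows], argument=value, ...), one row to a line, values as JSON. jog_arm: Moves the arm, as the interface text tells. Shifts and turns lie within -1 to 1; 1 stands for 0.2 m of shift or 180 degrees of turn. Its arguments: {"type":"object","properties":{"series":{"type":"array","items":{"type":"array","items":{"type":"number","minimum":-1,"maximum":1}}},"grip":{"type":"number"},"force":{"type":"number"}},"required":["series"]}

```bash
mkdir -p pics; python3 - <<'E'
from workcell import bot
import cv2,numpy as np
s=bot.observe();print(s['ee_pos'],s['tool_rot'],s['time_s'],s['force'],s['width'])
for n in("scene","top"):
    c=bot.capture(n);cv2.imwrite(f"pics/{n}0.png",c['color']);print(n,c['vertical_fov'],c['cx'],c['cy'],c['k1'],np.round(c['R'],3).tolist(),c['t'])
E
```

```text
[ 0.16466683 -0.60240034  0.23026696] [-3.13963505e+00  2.77114112e-05  2.66836309e-01] 0.0 [ 0.53389363 -0.48079107  0.57128647] 1.0011455815156407
scene 52.28420112439278 315.32098453736694 238.49841915923452 0.02560936203157867 [[0.755, 0.655, -0.009], [0.443, -0.52, -0.731], [-0.483, 0.548, -0.683]] [-0.43630719 -0.16074695  1.55016116]
top 48.51876398477186 313.6465523498951 246.91702070908673 -0.14507428095651945 [[0.015, -1.0, 0.003], [-0.997, -0.015, -0.078], [0.079, -0.002, -0.997]] [-0.02794813  0.5904691   1.32575648]
```

View pics/scene0.png

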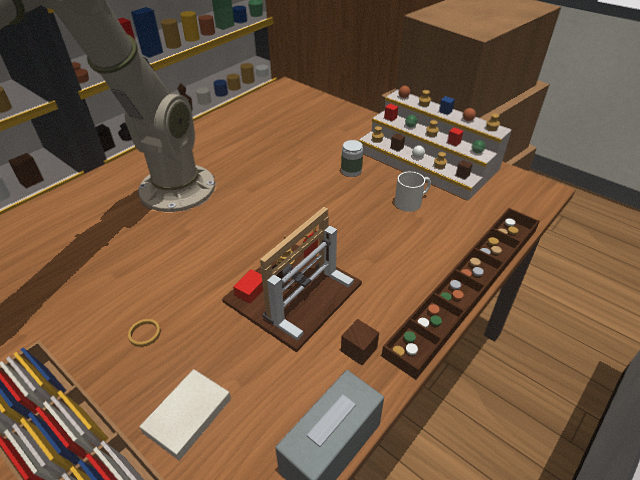

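View pics/top0.png

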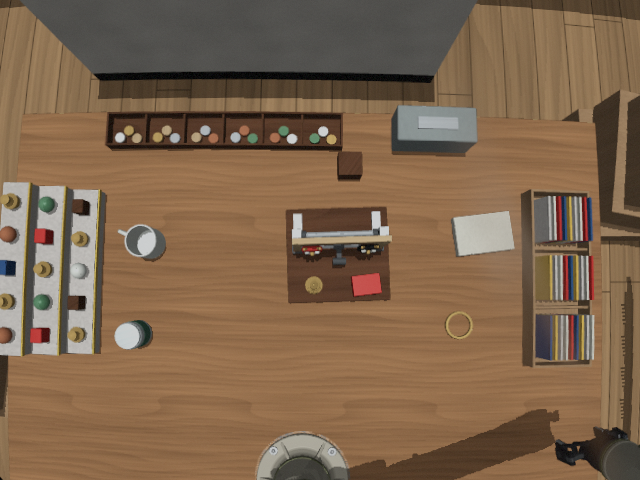

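The scene view shows the stand with its tan bar from (263,265) to (328,212). The top view shows the bar along row ~239, columns 292–391, above the dark base (287–390, 208–302). Next I measure the bar's top face.

```bash
cat > h.py <<'E'
import cv2,numpy as np
def KD(c):
    f=240/np.tan(np.radians(c['vertical_fov'])/2)
    return np.array([[f,0,c['cx']],[0,f,c['cy']],[0,0,1.]]),np.array([c['k1'],0,0,0.])
def cast(c,px,z):
    K,D=KD(c);p=cv2.undistortPoints(np.float64(px).reshape(-1,1,2),K,D).reshape(-1,2)
    R=np.array(c['R']);d=np.c_[p,np.ones(len(p))]@R;o=-R.T@np.array(c['t'])
    return o+d*((z-o[2])/d[:,2])[:,None]
def proj(c,X):
    K,D=KD(c);return cv2.projectPoints(np.float64(X).reshape(-1,1,3),cv2.Rodrigues(np.array(c['R']))[0],np.array(c['t']),K,D)[0].reshape(-1,2)
E
python3 - <<'E'
from workcell import bot
from h import *
c=bot.capture("top");im=c['color']
hsv=cv2.cvtColor(im,cv2.COLOR_BGR2HSV)
print(hsv[234:246,330].tolist(), hsv[239,300:390:15].tolist(), hsv[270,200].tolist())
m=(im[...,2]>150)&(hsv[...,1]>60)&(hsv[...,0]<30);m=m.astype(np.uint8)
m[:200]=0;m[255:]=0;m[:,:280]=0;m[:,400:]=0
n,l,st,ce=cv2.connectedComponentsWithStats(m)
i=1+st[1:,4].argmax();print(st[i],ce[i])
ys,xs=np.where(l==i);r=cv2.minAreaRect(np.c_[xs,ys].astype(np.float32));b=cv2.boxPoints(r);print(r)
print(cast(c,b,.217).round(4).tolist(),cast(c,[ce[i]],.217))
# base board
d=(hsv[...,2]<75).astype(np.uint8);d[:195]=0;d[312:]=0;d[:,:275]=0;d[:,400:]=0
ys,xs=np.where(d);r=cv2.minAreaRect(np.c_[xs,ys].astype(np.float32));b=cv2.boxPoints(r);q=cast(c,b,.014);print(r,q.round(4).tolist(),q.mean(0))
s=bot.capture("scene")
big=np.vstack([cv2.resize(im[200:310,275:400],(700,616)[:1]+(290,)) if 0 else cv2.resize(im[225:260,280:400],(800,233),interpolation=2),cv2.resize(s['color'][200:340,220:370],(385,360),interpolation=2).__class__(0) if 0 else np.pad(cv2.resize(s['color'][200:330,220:370],(415,360),interpolation=2),((0,0),(0,385),(0,0)))])
cv2.imwrite("pics/crop1.png",big)
E
```

```text
[[103, 13, 178], [98, 13, 157], [60, 2, 118], [19, 73, 165], [19, 76, 188], [19, 76, 185], [19, 76, 188], [19, 76, 189], [19, 77, 181], [17, 86, 133], [16, 109, 61], [30, 3, 78]] [[19, 76, 189], [19, 75, 187], [19, 76, 185], [19, 77, 188], [19, 76, 189], [19, 74, 192]] [14, 127, 133]
[292 224 108  20 680] [350.20294118 237.73235294]
((345.5037536621094, 233.6427764892578), (17.072162628173828, 107.45726013183594), 88.51213073730469)
[[0.6194, 0.03, 0.217], [0.6292, -0.2045, 0.217], [0.5918, -0.2055, 0.217], [0.5821, 0.0283, 0.217]] [[ 0.59677243 -0.0978599   0.217     ]]
((342.04547119140625, 263.027099609375), (79.44532012939453, 95.8421630859375), 83.92753601074219) [[0.6377, 0.0415, 0.014], [0.6677, -0.2028, 0.014], [0.4656, -0.2253, 0.014], [0.4368, 0.0167, 0.014]] [ 0.55194998 -0.09247698  0.014     ]
```

View pics/crop1.png

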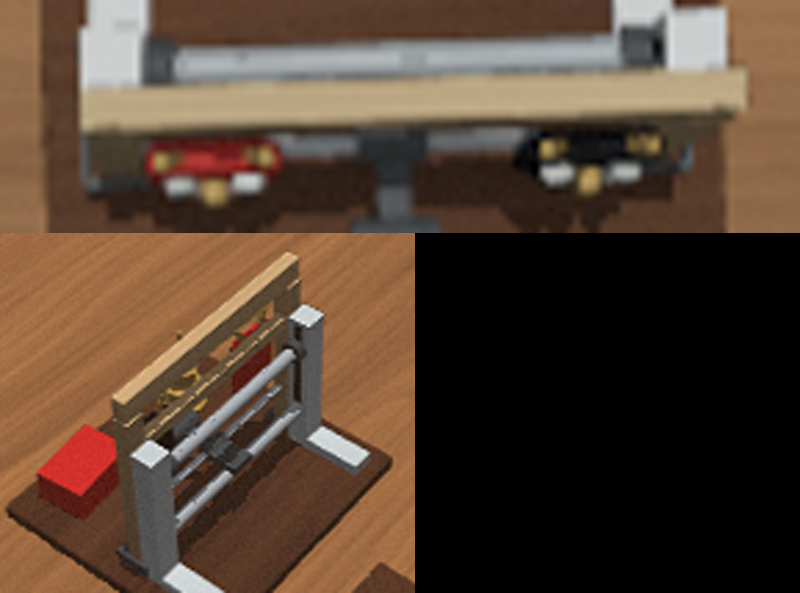

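The crop shows the bar's top face running from about (292,241) to (391,238) in the top view, slightly tilted. My mask leaked onto neighbouring objects, so I'll fit it column-wise.

```bash
python3 - <<'E'
from workcell import bot
from h import *
c=bot.capture("top");im=c['color'];hsv=cv2.cvtColor(im,cv2.COLOR_BGR2HSV)
m=((hsv[...,2]>155)&(hsv[...,1]>55)&(hsv[...,1]<95)&(hsv[...,0]>14)&(hsv[...,0]<24)).astype(np.uint8)
m[:228]=0;m[250:]=0;m[:,:285]=0;m[:,400:]=0
m=cv2.morphologyEx(m,cv2.MORPH_OPEN,np.ones((3,3),np.uint8))
ys,xs=np.where(m);r=cv2.minAreaRect(np.c_[xs,ys].astype(np.float32));print(r,xs.min(),xs.max())
cols=np.arange(xs.min()+3,xs.max()-2);yc=np.array([ys[xs==k].mean() for k in cols]);a=np.polyfit(cols,yc,1);print(a,np.std(yc-np.polyval(a,cols)))
e=np.array([xs.min()-.5,xs.max()+.5]);P=cast(c,np.c_[e,np.polyval(a,e)],.217)
print(P,P.mean(0),'len',np.linalg.norm(P[1]-P[0]))
d=P[0]-P[1];yaw=np.arctan2(-d[0],d[1]);print('stand yaw',yaw)
C=P.mean(0)
R=np.array([[np.cos(yaw),-np.sin(yaw)],[np.sin(yaw),np.cos(yaw)]])
O=C[:2]-R@[.009,0]
w=lambda x,y,z:np.r_[O+R@[x,y],z]
print('board corners in top',proj(c,[w(x,y,.014) for x in(-.12,.12) for y in(-.13,.13)]).round(1).tolist())
s=bot.capture("scene");bx=[w(.009+x,y,.205+z) for x in(-.007,.007) for y in(-.109,.109) for z in (.012,)]
print('bar top in scene',proj(s,bx).round(1).tolist())
print('upr tops scene',proj(s,[w(.03,.1,.165),w(.03,-.1,.165)]).round(1).tolist())
# rung: project candidates
for z in(.125,.1375,.15):print(z,proj(s,[w(.03,y,z) for y in(.08,.03,-.08)]).round(1).tolist())
E
```

```text
((341.5069274902344, 239.2311553955078), (5.713872909545898, 99.19461822509766), 88.2901840209961) 292 391
[-3.16114583e-02  2.50087866e+02] 0.19424757583892407
[[ 0.58799633  0.02953762  0.217     ]
 [ 0.59822474 -0.18805785  0.217     ]] [ 0.59311053 -0.07926011  0.217     ] len 0.2178357444704117
stand yaw 0.046971997593598665
board corners in top [[390.0, 295.5], [287.7, 299.0], [386.0, 202.2], [285.1, 205.2]]
bar top in scene [[259.7, 258.0], [323.9, 205.2], [264.7, 260.9], [328.7, 207.5]]
upr tops scene [[330.9, 228.8], [274.4, 278.5]]
0.125 [[325.6, 245.7], [312.6, 257.4], [281.6, 285.4]]
0.1375 [[325.7, 241.9], [312.6, 253.6], [281.3, 281.6]]
0.15 [[325.7, 238.0], [312.5, 249.8], [281.0, 277.8]]
```

```bash
python3 - <<'E'
from workcell import bot
from h import *
c=bot.capture("top");s=bot.capture("scene")
T=np.pad(cv2.resize(c['color'][190:310,275:400],(400,384),interpolation=0),((0,66),(0,0),(0,0)))
S=cv2.resize(s['color'][195:307,240:340],(400,448),interpolation=0);S=np.pad(S,((0,2),(0,0),(0,0)))
cv2.imwrite("pics/crop2.png",np.hstack([T,S]))
E
```

```text
(no output)
```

View pics/crop2.png

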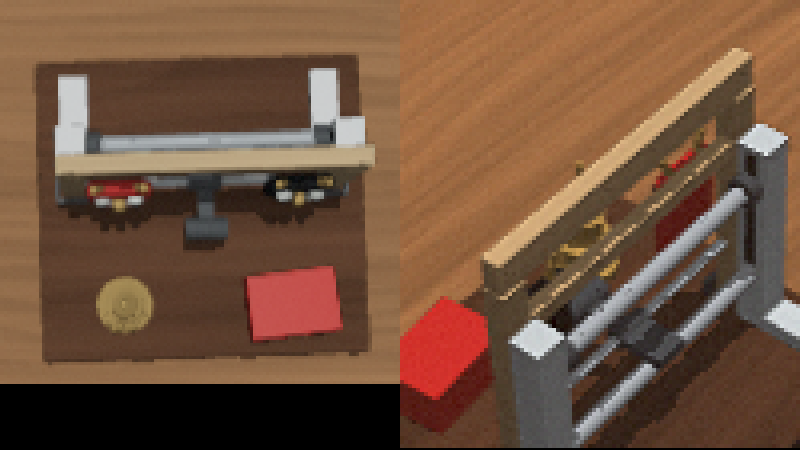

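The crop gives the board corners at (287,210), (387,207), (390,299) and (288,303) in top. The upright tops in scene are near (274.5,280) and (331,229.5), 1–2 px from my predictions. The bar length of 218 mm also agrees, so the bar's middle is about (0.594, -0.079) with stand yaw 0.047. I move over it, then turn.

Call:
jog_arm([
  [0.23,-0.163,-0.04,0,0,0],
  [0.23,-0.163,-0.04,0,0,0],
  [0.23,-0.163,-0.04,0,0,0],
  [0.23,-0.163,-0.04,0,0,0],
  [0.23,-0.163,-0.04,0,0,0],
  [0.23,-0.163,-0.04,0,0,0],
  [0.23,-0.163,-0.04,0,0,0],
  [0.23,-0.163,-0.04,0,0,0],
  [0.23,-0.163,-0.04,0,0,0],
  [0.23,-0.163,-0.04,0,0,0],
  [0.23,-0.163,-0.04,0,0,0],
  [0.23,-0.163,-0.04,0,0,0],
], grip=1)

```text
time_s: 1.9
ee_pos: [0.595, -0.0787, 0.3278]
tool_rot: [3.141, -0.001, 0.266]
force: [0.4, -1.0, 0.0]
width: 1.0
finger_force: 0.0
```

Call:
jog_arm([
  [0,0,0,0,0,-0.0538],
  [0,0,0,0,0,-0.0538],
  [0,0,0,0,0,-0.0538],
  [0,0,0,0,0,-0.0538],
  [0,0,0,0,0,-0.0538],
  [0,0,0,0,0,-0.0538],
  [0,0,0,0,0,-0.0538],
  [0,0,0,0,0,-0.0538],
  [0,0,0,0,0,0],
  [0,0,0,0,0,0],
])

```text
time_s: 3.15
ee_pos: [0.5941, -0.0801, 0.3273]
tool_rot: [3.142, -0.0, 1.615]
force: [-0.8, 0.2, -0.4]
width: 0.998
finger_force: 0.0
```

Call:
jog_arm([
  [0,0,0.1,0,0,0],
  [0,0,0.1,0,0,0],
  [0,0,0.1,0,0,0],
  [0,0,0.1,0,0,0],
  [0,0,0.1,0,0,0],
  [0,0,0.1,0,0,0],
  [0,0,0.1,0,0,0],
  [0,0,0,0,0,0],
])

```text
time_s: 4.15
ee_pos: [0.5931, -0.08, 0.1859]
tool_rot: [-3.139, -0.0, 1.617]
force: [-1.1, -0.8, -0.4]
width: 0.998
finger_force: 0.0
```

```bash
python3 - <<'E'
from workcell import bot
from h import *
s=bot.capture("scene");c=bot.capture("top")
S=cv2.resize(s['color'][160:310,220:353],(400,450),interpolation=1)
T=cv2.resize(c['color'][170:320,270:403],(400,450),interpolation=1)
cv2.imwrite("pics/crop3.png",np.hstack([S,T]))
E
```

```text
(no output)
```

View pics/crop3.png

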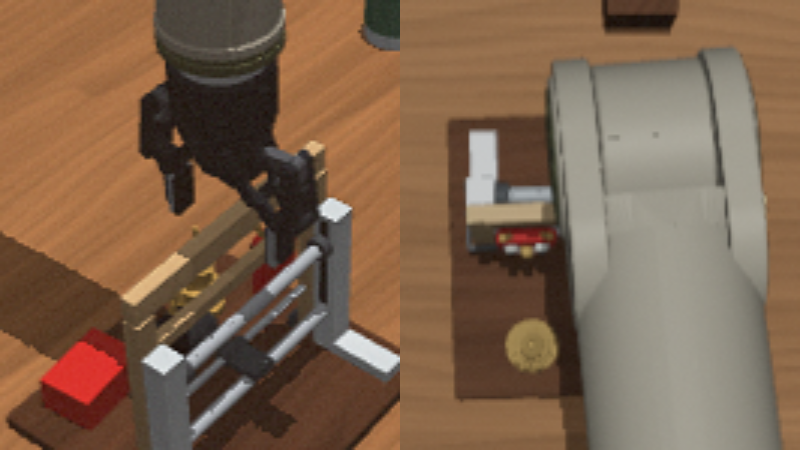

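The picture shows the open fingers on either side of the bar near its middle, clear of the rungs and uprights. I close the gripper.

Call:
jog_arm([
  [0,0,0,0,0,0],
  [0,0,0,0,0,0],
  [0,0,0,0,0,0],
  [0,0,0,0,0,0],
  [0,0,0,0,0,0],
  [0,0,0,0,0,0],
  [0,0,0,0,0,0],
  [0,0,0,0,0,0],
], grip=0, force=50)

```text
time_s: 5.25
ee_pos: [0.5937, -0.08, 0.1876]
tool_rot: [-3.141, 0.0, 1.619]
force: [-5.6, -0.2, 5.0]
width: 0.154
finger_force: 52.6
```

Call:
jog_arm([
  [0,-0.005,-0.02,0,0,0],
  [0,0,-0.03,0,0,0],
  [0,0,-0.03,0,0,0],
  [0,0,-0.03,0,0,0],
  [0,0,-0.03,0,0,0],
  [0,0,-0.02,0,0,0],
  [0,0,-0.02,0,0,0],
  [0,0,-0.02,0,0,0],
  [0,0,0,0,0,0],
  [0,0,0,0,0,0],
])

```text
time_s: 6.5
ee_pos: [0.5937, -0.08, 0.2275]
tool_rot: [3.14, -0.0, 1.619]
force: [5.6, 0.4, -4.0]
width: 0.155
finger_force: 51.5
```

Call:
jog_arm([
  [0,0.0025,-0.03,0,0,0],
  [0,0,-0.03,0,0,0],
  [0,0,-0.03,0,0,0],
  [0,0,-0.03,0,0,0],
  [0,0,-0.03,0,0,0],
  [0,0,-0.03,0,0,0],
])

```text
time_s: 7.25
ee_pos: [0.5936, -0.08, 0.2637]
tool_rot: [3.142, -0.0, 1.619]
force: [5.0, 0.7, -6.3]
width: 0.154
finger_force: 51.2
```

Call:
jog_arm([
  [0,0,-0.03,0,0,0],
  [0,0,-0.03,0,0,0],
  [0,0,-0.03,0,0,0],
  [0,0,-0.03,0,0,0],
  [0,0,-0.04,0,0,0],
  [0,0,-0.04,0,0,0],
  [0,0,-0.01,0,0,0],
  [0,0,0,0,0,0],
  [0,0,0,0,0,0],
  [0,0,0,0,0,0],
])

```text
time_s: 8.5
ee_pos: [0.5936, -0.08, 0.3052]
tool_rot: [-3.142, -0.0, 1.619]
force: [4.1, -1.1, -4.0]
width: 0.154
finger_force: 51.7
```

```bash
python3 - <<'E'
from workcell import bot
from h import *
o=bot.observe();print(o['ee_pos'],o['force'],o['finger_force'])
s=bot.capture("scene")
cv2.imwrite("pics/crop4.png",cv2.resize(s['color'][160:310,220:353],(532,600),interpolation=1))
E
```

```text
[ 0.59361184 -0.07999758  0.30523558] [ 4.09201563 -1.10792516 -4.01450977] 51.679086685180664
```

View pics/crop4.png

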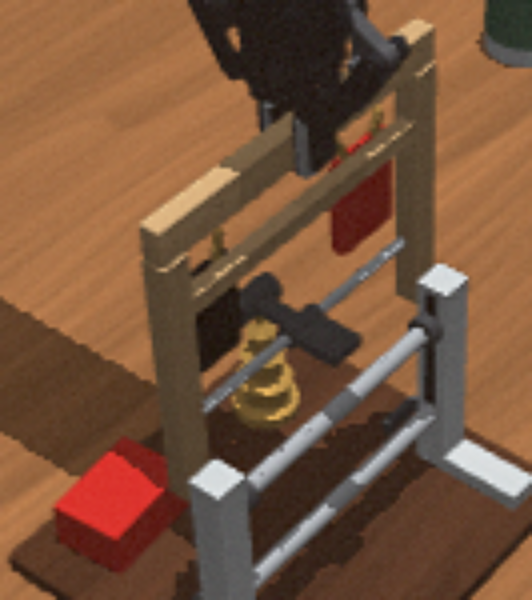

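The picture shows the pawl level and clear above the upper rung, which crosses about (305.5,261) in the scene image. That puts the rung at about 137 mm, so it should land with the TCP near 0.265. I lower quickly to just above the highest possible contact height, then slowly.

Call:
jog_arm([
  [0,0.002,0.02,0,0,0],
  [0,0,0.03,0,0,0],
  [0,0,0.03,0,0,0],
  [0,0,0.02,0,0,0],
  [0,0,0.02,0,0,0],
  [0,0,0,0,0,0],
  [0,0,0,0,0,0],
])

```text
time_s: 9.43
ee_pos: [0.5936, -0.08, 0.2811]
tool_rot: [-3.141, -0.0, 1.619]
force: [-2.8, 0.0, -5.2]
width: 0.155
finger_force: 51.5
```

Call:
jog_arm([
  [0,0,0.005,0,0,0],
  [0,0,0.005,0,0,0],
  [0,0,0.005,0,0,0],
  [0,0,0,0,0,0],
])

```text
time_s: 9.93
ee_pos: [0.5937, -0.08, 0.2781]
tool_rot: [-3.141, -0.0, 1.619]
force: [-5.2, -1.0, -5.1]
width: 0.153
finger_force: 51.6
```

Call:
jog_arm([
  [0,-0.002,0.005,0,0,0],
  [0,0,0.005,0,0,0],
  [0,0,0.005,0,0,0],
  [0,0,0,0,0,0],
])

```text
time_s: 10.42
ee_pos: [0.5937, -0.08, 0.2752]
tool_rot: [3.142, -0.0, 1.619]
force: [-3.1, -1.1, -5.7]
width: 0.156
finger_force: 51.5
```

Call:
jog_arm([
  [0,0,0.005,0,0,0],
  [0,0,0.004,0,0,0],
  [0,0,0,0,0,0],
])

```text
time_s: 10.8
ee_pos: [0.5937, -0.08, 0.2734]
tool_rot: [3.142, -0.0, 1.619]
force: [-3.5, -0.2, -4.7]
width: 0.154
finger_force: 51.6
```

```bash
python3 - <<'E'
from workcell import bot
o=bot.observe();print(o['ee_pos'],o['force'],o['time_s'])
E
```

```text
[ 0.59366739 -0.08000872  0.27340839] [-3.49358781 -0.19098689 -4.73362171] 10.8
```

Call:
jog_arm([
  [0,0,0.005,0,0,0],
  [0,0,0.004,0,0,0],
  [0,0,0,0,0,0],
])

```text
time_s: 11.18
ee_pos: [0.5937, -0.08, 0.2716]
tool_rot: [3.142, -0.0, 1.619]
force: [-3.1, -0.0, -4.1]
width: 0.156
finger_force: 51.6
```

Call:
jog_arm([
  [0,0,0.005,0,0,0],
  [0,0,0.004,0,0,0],
  [0,0,0,0,0,0],
])

```text
time_s: 11.55
ee_pos: [0.5937, -0.08, 0.2698]
tool_rot: [3.142, -0.0, 1.619]
force: [-2.9, -0.5, -5.3]
width: 0.154
finger_force: 51.6
```

Call:
jog_arm([
  [0,0,0.004,0,0,0],
  [0,0,0.004,0,0,0],
  [0,0,0,0,0,0],
])

```text
time_s: 11.92
ee_pos: [0.5937, -0.08, 0.2682]
tool_rot: [3.141, -0.0, 1.619]
force: [-1.7, -0.9, -5.3]
width: 0.157
finger_force: 51.6
```

Call:
jog_arm([
  [0,0,0.004,0,0,0],
  [0,0,0.004,0,0,0],
  [0,0,0,0,0,0],
])

```text
time_s: 12.3
ee_pos: [0.5937, -0.08, 0.2666]
tool_rot: [3.142, -0.0, 1.619]
force: [-1.7, -0.4, -5.1]
width: 0.151
finger_force: 51.6
```

Call:
jog_arm([
  [0,0,0.004,0,0,0],
  [0,0,0.004,0,0,0],
  [0,0,0,0,0,0],
])

```text
time_s: 12.68
ee_pos: [0.5937, -0.08, 0.265]
tool_rot: [3.142, -0.0, 1.619]
force: [-1.0, 0.0, -5.2]
width: 0.158
finger_force: 51.6
```

Call:
jog_arm([
  [0,0,0.004,0,0,0],
  [0,0,0.004,0,0,0],
  [0,0,0,0,0,0],
])

```text
time_s: 13.05
ee_pos: [0.5936, -0.08, 0.2634]
tool_rot: [3.142, -0.0, 1.619]
force: [-0.8, -0.8, -4.7]
width: 0.151
finger_force: 51.6
```

Call:
jog_arm([
  [0,0,0.004,0,0,0],
  [0,0,0.004,0,0,0],
  [0,0,0,0,0,0],
])

```text
time_s: 13.42
ee_pos: [0.5937, -0.08, 0.2631]
tool_rot: [3.14, 0.001, 1.619]
force: [-5.3, -1.1, 3.9]
width: 0.153
finger_force: 52.9
```

The force rose by about 8.6 N with the TCP stopped at 0.263, so the pawl is carrying the rack (bar ≈ 280.5 mm). I ease off slightly and hold.

Call:
jog_arm([
  [0,0,-0.002,0,0,0],
  [0,0,0,0,0,0],
  [0,0,0,0,0,0],
])

```text
time_s: 13.8
ee_pos: [0.5937, -0.08, 0.2631]
tool_rot: [3.141, 0.0, 1.619]
force: [-5.2, -0.5, 4.8]
width: 0.153
finger_force: 53.1
```

```bash
python3 - <<'E'
from workcell import bot
from h import *
s=bot.capture("scene")
cv2.imwrite("pics/crop5.png",cv2.resize(s['color'][160:310,220:353],(532,600),interpolation=1))
E
```

```text
(no output)
```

View pics/crop5.png

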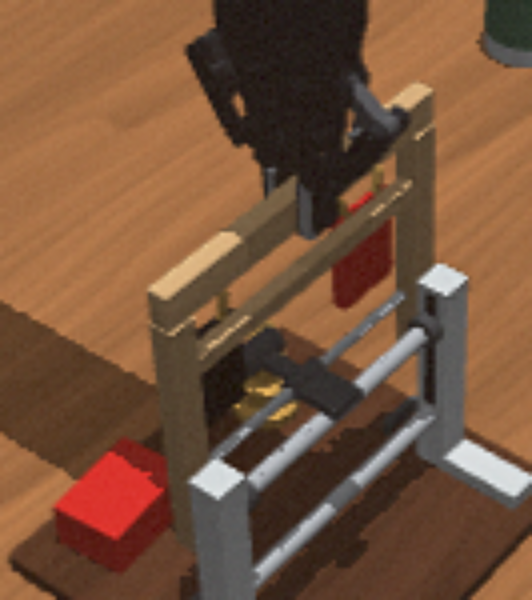

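The picture shows the pawl's finger level on the upper rung at crop (335,395), with the goods in place. I release and retreat upward.

Call:
jog_arm([
  [0,0,0,0,0,0],
  [0,0,0,0,0,0],
  [0,0,0,0,0,0],
  [0,0,0,0,0,0],
  [0,0,0,0,0,0],
  [0,0,0,0,0,0],
  [0,0,0,0,0,0],
  [0,0,0,0,0,0],
], grip=1)

```text
time_s: 14.85
ee_pos: [0.5936, -0.08, 0.2623]
tool_rot: [3.142, -0.0, 1.619]
force: [-0.6, -1.0, 0.8]
width: 1.001
finger_force: 0.0
```

Call:
jog_arm([
  [0,0,-0.05,0,0,0],
  [0,0,-0.1,0,0,0],
  [0,0,-0.1,0,0,0],
  [0,0,-0.1,0,0,0],
  [0,0,-0.1,0,0,0],
  [0,0,0,0,0,0],
  [0,0,0,0,0,0],
  [0,0,0,0,0,0],
])

```text
time_s: 15.85
ee_pos: [0.5933, -0.0801, 0.3513]
tool_rot: [-3.14, -0.0, 1.619]
force: [0.8, -0.5, -0.6]
width: 0.999
finger_force: 0.0
```

```bash
python3 - <<'E'
from workcell import bot
from h import *
s=bot.capture("scene")
cv2.imwrite("pics/crop6.png",cv2.resize(s['color'][160:310,220:353],(532,600),interpolation=1))
E
```

```text
(no output)
```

View pics/crop6.png

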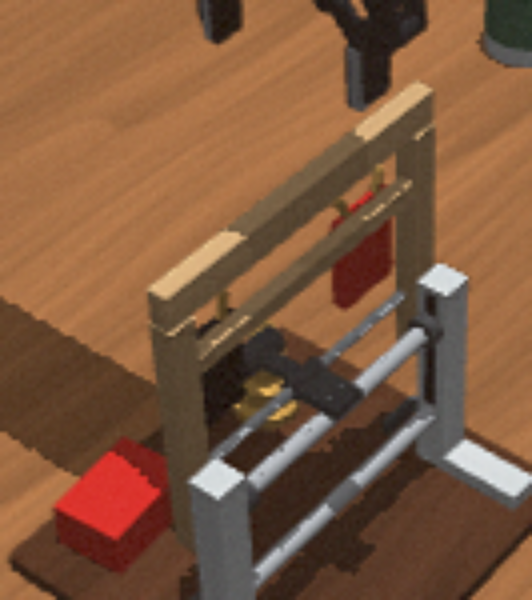

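The rack hangs on the upper rung with its bar end still at crop (150,293), the pawl is level, and the gripper is clear above. I hand the job in.

```bash
python3 -c "
from workcell import bot
print(bot.close_job())"
```

```text
the job is handed in; nothing more can be done
None
```

The rack now hangs on the upper rung by its level pawl, lowered in the hand until the rung took the weight and then released; the gripper is clear and the job is handed in, though the hand-in gave no verdict.

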